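# Swap the labware back to its own stations

## Task

Everything on this lab bench stands on the wrong station: move the steel calibration weight to the middle of the balance's pan, the open beaker to the middle of the magnetic stirrer's round plate, the tube rack to the middle of the bare metal chill plate and the small capped bottle to the middle of the round drip tray. Every station is taken by another of the four, so use the empty black mat as a parking place where you need one; keep the four upright and set them down, do not drop them.

Things in the scene. Friction and masses are not known exactly. Their poses are not given: they have to be found in the camera images.
- weight_mid (a point): calibration weight: bare steel cylinder 38 mm in diameter and 46 mm high with a small round knob on top (neck 16, knob 26 mm wide), 68 mm high in all, about 0.4 kg. Point: on its axis, 34 mm above its underside (in the cylinder's upper half); z up. At the start it stands on the chill plate or on the drip tray.
- beaker_mid (a point): open white plastic beaker, outer diameter 58 mm, straight sides, 3 mm wall, 70 mm high, with a small spout at the rim towards its x, about 0.09 kg. Point: on its axis, 35 mm above its underside; z up. At the start it stands on the chill plate or on the drip tray.
- rack_mid (a point): white tube rack, an oblong block 90 mm long (its x), 46 mm wide (its y) and 50 mm high, three rows of five small grey tube caps standing 8 mm above it, about 0.14 kg. Point: its centre, 25 mm above its underside; z up. At the start it stands on the balance or on the stirrer.
- bottle_mid (a point): small round amber bottle with a paper label and a white cap, body diameter 46 mm up to 62 mm height, cap 29 mm, 90 mm high in all, about 0.17 kg. Point: on its axis, 45 mm above its underside; z up. At the start it stands on the balance or on the stirrer.
- balance_pan (a point): fixed balance: white housing 160 x 120 mm with a square steel pan 100 x 100 mm and a small display on its side towards the robot. Point: middle of the pan's upper face, 45 mm above the bench; x points from the display to the pan, z up. The weight belongs here.
- stirrer_plate (a point): fixed magnetic stirrer: grey housing 150 x 120 mm with a round white plate 110 mm in diameter and a black knob on its side towards the robot. Point: middle of the plate's upper face, 45 mm above the bench; x points from the knob to the plate, z up. The beaker belongs here.
- chill_plate (a point): fixed chill plate: flat bare aluminium slab 110 mm (its x) by 150 mm (its y). Point: middle of its upper face, 18 mm above the bench; z up. The rack belongs here, turned any way.
- drip_tray (a point): fixed round drip tray, black with fine steel bars, 128 mm in diameter, flat top without a rim. Point: middle of its upper face, 18 mm above the bench; z up. The bottle belongs here.
- spare_mat (a point): fixed empty square black rubber mat 120 x 120 mm, 4 mm thick, the free spot. Point: middle of its upper face; z up. The five stations lie in any arrangement on five spots about 0.2 m apart; other labware, at most 65 mm high, stands between and around them; taller equipment (up to 270 mm) stands only along the far edge and the sides of the bench.
Things that resemble listed ones, but are neither listed nor needed, are in the scene too. Leave any yellow look-alike of the part that bears weight_mid alone. What is shaped like the part that bears rack_mid but yellow is not meant.

How it is judged:
At the end, for the whole second after the job is handed in: The weight stands on the balance's pan, the beaker on the stirrer's plate, the rack on the chill plate and the bottle on the drip tray, each within 15 mm of the middle, resting on the surface (height within 6 mm), upright within 0.1 rad, released and at rest (horizontal distance between weight_mid and balance_pan below 0.015 m and z of weight_mid in the frame of balance_pan between 0.028 and 0.04 m and angle between each of weight_mid, beaker_mid, rack_mid, bottle_mid's own z axis and vertical below 0.1 rad and linear speed of each of weight, beaker, rack, bottle below 0.02 m/s and contact force between the fingers and weight below 0.05 N and horizontal distance between beaker_mid and stirrer_plate below 0.015 m and z of beaker_mid in the frame of stirrer_plate between 0.029 and 0.041 m and contact force between the fingers and beaker below 0.05 N and horizontal distance between rack_mid and chill_plate below 0.015 m and z of rack_mid in the frame of chill_plate between 0.019 and 0.031 m and contact force between the fingers and rack below 0.05 N and horizontal distance between bottle_mid and drip_tray below 0.015 m and z of bottle_mid in the frame of drip_tray between 0.039 and 0.051 m and contact force between the fingers and bottle below 0.05 N); the robot touches nothing.
It fails at once if one of the four is tipped (more than 40 degrees from upright) (angle between any of weight_mid, beaker_mid, rack_mid, bottle_mid's own z axis and vertical above 0.7 rad).
It fails at once if one of the four is dropped or thrown (moves faster than 0.8 m/s while out of the fingers) ((linear speed of weight above 0.8 m/s and contact force between the fingers and weight below 0.05 N) or (linear speed of beaker above 0.8 m/s and contact force between the fingers and beaker below 0.05 N) or (linear speed of rack above 0.8 m/s and contact force between the fingers and rack below 0.05 N) or (linear speed of bottle above 0.8 m/s and contact force between the fingers and bottle below 0.05 N)).
It also fails if it takes over 128 s, if anything falls off the work surface, if the arm or the gripper's body presses on something with over 40 N, if the wrist force passes 120 N, or if a joint passes its speed limit or range.

## Robot

A 7-joint arm with a two-finger parallel gripper is mounted at the origin on the work surface. World frame = base frame: x ahead of the robot, y to its left, z up, the work surface at z = 0. Lengths are in m, angles in rad, forces in N, time in s.
With the tool pointing down it reaches from about 0.425 to 0.975 m from the base axis. Payload 16.7 kg.
Tool frame: the origin (TCP) lies midway between the tips of the shut fingers; the grasp point (between the pads) lies 19 mm behind it; z points along the fingers, y is the line along which they close (so a half turn about z gives the same grasp; the last joint's range is limited). The gripper opens to 85 mm and grips with 20 to 120 N. Pads are 22 mm wide; open, the fingers measure 114 mm over their backs; the gripper's body (76 mm by 85 mm) begins 54 mm behind the grasp point. The pads swing forward as they close: fully open they stand 13 mm farther back than shut.
Start: joints at [1.036, 0.426, 0.074, 1.606, -0.034, 1.111, -0.067], TCP at [0.253, -0.626, 0.231] pointing down, gripper open.
Joint ranges: [-2.85, 2.85], [-0.5, 2.14], [-1.23, 1.37], [0.21, 2.46], [-1.02, 4.16], [0.16, 2.05], [-2.73, 2.73]. Speed limits (rad/s): [1.89, 1.89, 2.39, 2.39, 3.01, 3.01, 3.01].

## Interface

Orientations are given as a unit quaternion [w, x, y, z].
In Python, from plant import sensors, viewer, ticket gives the robot as it stands. The module is installed in compiled form; this text tells all that it offers.
- The arm moves only by the tool carry_out, never from a script. Its argument "motion" is a list of rows, each a list of 3 entries, a list of its own where there are three numbers: the shift along the tool's x, y, z in units of 50 mm (1.0 is 50 mm), then the turn, a rotation vector about the tool's x, y, z in units of 5 degrees (1.0 is 5 degrees), then the closure in counts, from 0 (fully open) to 255 (shut). A call has 1 to 8 rows; each row shifts and turns the commanded pose from where the row before left it, along the tool's axes as they then stand; what a row does not reach is not made up. A row lasts 1/10 s, in which the tool goes at most 50 mm and 8.59 degrees, less where a joint would pass 70% of its speed; a pose out of reach is approached as far as the arm can. A call is refused whole if a number of a shift passes 1 or a number of a turn 1, either way. A call with a gripper value outside its range is refused whole. The fingers move at their own pace and stop on an object; "newtons" is the grip in N (left out, the last holds). Time passes only in rows, so rows that do not move let the fingers close. It gives the time, the measured TCP pose, the force, the opening and the grip force at its end, in the units of the state.
- sensors.get_obs(): the state, without advancing time (a new reading comes with each control period).
- viewer.get_image(name): name is "scene" or "top" or "wrist"; returns the picture (384x512x3 uint8, red, green, blue); there is no depth.
- viewer.camera_model(name): a dict with "K" (3x3 intrinsics, pixels), "k1" (the pictures are not rectified: a ray, as slopes to the right and down, at radius r is drawn at 1 + k1 r^2 times it, then the intrinsics apply), "world_to_cam" (4x4, takes a point from world to camera coordinates). Camera axes: x right, y up, looking along -z (the intrinsics and any distortion apply to the point x, -y, -z); pixel columns grow to the right and rows downward; lengths in m; the calibration is good to about 2 mm. A picture is of the moment at which its call begins: read the wrist's pose just before it. camera_model takes no time and is no camera call; for the wrist camera it gives the pose at the moment of the call.
- ticket.sign_off(): hands the job in; it is judged then, once.
The state is a dict: "time_s": time; "joint_positions": joint angles; "joint_vel": joint speeds; "effort": joint torques, N m; "position": TCP position; "orientation": TCP orientation; "contact_force": force on the tool from outside, world axes, zero at the start; "ft_torque": the same for the moment, N m; "grip_width": opening from 0.0 (shut) to 1.0 (fully open); "gripper_force": force on a finger pad.
Only numpy, scipy, OpenCV 4.12 (cv2) and the standard library are available. Lean on these libraries where they do the work, as an engineer would, in place of code of your own. Each camera call takes 0.05 s, during which the arm holds its last target. There are 200 camera calls.

## Working session

There is one attempt and no reset: what is moved stays moved. The work goes in short steps, Python scripts to look and compute and a tool call to move; the robot and the scene stay as the last step left them, time stands still between calls to the robot, and variables do not carry over. Pictures are saved under pics/ and viewed, at most 14 in all, crops included, and the job is handed in when it is done.

Besides the shell and the picture viewer there is one more tool, called after ">>>" by a JSON object that holds its "fn" and its "kwargs", one argument or row to a line. carry_out: Moves the arm, as the interface text tells. Its arguments: {"type":"object","properties":{"motion":{"type":"array","items":{"type":"array"}},"newtons":{"type":"number"}},"required":["motion"]}

```bash
mkdir -p pics; cat > h.py <<'E'
import numpy as np, cv2
from plant import sensors, viewer, ticket
def snap(n,f):
    im=viewer.get_image(n); cv2.imwrite('pics/'+f+'.png',im[:,:,::-1]); return im
def ray(n,px,M=None):
    M=M or viewer.camera_model(n); K=np.array(M['K']);k=M['k1']
    d=cv2.undistortPoints(np.array([[px]],float),K,np.array([k,0,0,0.]))[0,0]
    T=np.linalg.inv(np.array(M['world_to_cam'])); v=T[:3,:3]@np.array([d[0],-d[1],-1]); return T[:3,3],v
def onz(n,px,z,M=None):
    o,v=ray(n,px,M); return o+v*(z-o[2])/v[2]
def proj(n,p,M=None):
    M=M or viewer.camera_model(n); K=np.array(M['K']); c=np.array(M['world_to_cam'])@np.r_[p,1]
    s=np.array([c[0],-c[1]])/-c[2]; s=s*(1+M['k1']*(s@s)); return (K@np.r_[s,1])[:2]
E
python3 - <<'E'
from h import *
for n in ('scene','top'): snap(n,n+'0')
for n in ('scene','top'):
    M=viewer.camera_model(n);print(n,np.linalg.inv(M['world_to_cam'])[:3].round(3),M['k1'],np.array(M['K'])[0,0])
o=sensors.get_obs();print({k:np.round(v,3) for k,v in o.items()})
E
```

```text
scene [[-0.348 -0.553  0.757  1.466]
 [ 0.938 -0.217  0.272  0.249]
 [ 0.014  0.804  0.594  0.749]] -0.007006464735230889 357.0344176545064
top [[-0.028  0.982 -0.184  0.37 ]
 [-1.    -0.03  -0.008 -0.067]
 [-0.014  0.184  0.983  1.32 ]] -0.19934807613971653 489.2915128775406
{'time_s': np.float64(0.1), 'joint_positions': array([ 1.036,  0.427,  0.074,  1.607, -0.034,  1.111, -0.067]), 'joint_vel': array([-0.   , -0.001,  0.001, -0.003,  0.001, -0.001, -0.001]), 'effort': array([ 9.0000e-03, -9.5155e+01,  3.7720e+00, -4.6441e+01,  2.0000e-02,
        6.0000e-03,  0.0000e+00]), 'position': array([ 0.253, -0.625,  0.231]), 'orientation': array([-0.001,  0.982,  0.191, -0.   ]), 'contact_force': array([ 0.41 ,  0.041, -0.219]), 'ft_torque': array([0.003, 0.005, 0.017]), 'gripper_force': np.float64(0.0), 'grip_width': np.float64(1.003)}
```

View pics/top0.png

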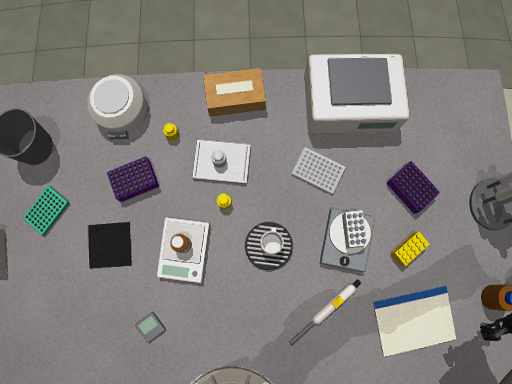

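View pics/scene0.png

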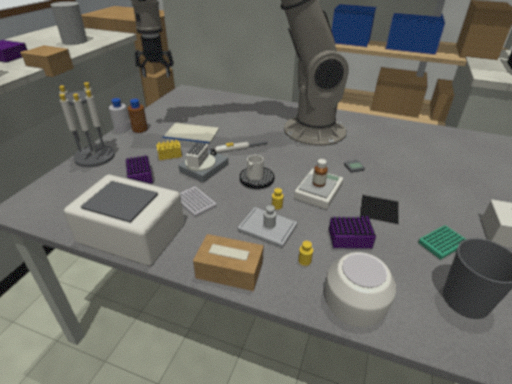

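The top view (up is +x, right is −y) shows the mat at (110,245), the balance with the bottle at (180,243), and the tray with the beaker at (270,243). The stirrer with the rack is at (350,235) and the chill plate with the weight at (219,158). Yellow decoys sit at (224,201), (171,131) and (411,249). Next I'll measure with masks.

```bash
python3 - <<'E'
from h import *
im=cv2.imread('pics/top0.png')
c=cv2.resize(im[120:295,85:385],None,fx=2.66,fy=2.66,interpolation=cv2.INTER_CUBIC)
cv2.imwrite('pics/crop.png',c)
hsv=cv2.cvtColor(im,cv2.COLOR_BGR2HSV);H,S,V=cv2.split(hsv)
def rep(name,m,box,amin=60):
    x0,y0,x1,y1=box;mm=np.zeros_like(V);mm[y0:y1,x0:x1]=(m[y0:y1,x0:x1]*255)
    for ct in cv2.findContours(mm,cv2.RETR_EXTERNAL,cv2.CHAIN_APPROX_NONE)[0]:
        if cv2.contourArea(ct)>amin:
            h=cv2.convexHull(ct);(cx,cy),(a,b),t=cv2.minAreaRect(h)
            print(name,round(cx,1),round(cy,1),round(a,1),round(b,1),round(t,1),'circ',np.round(cv2.minEnclosingCircle(h)[0],1),round(cv2.minEnclosingCircle(h)[1],1))
rep('mat',V<50,(80,215,140,275))
rep('tray',V<60,(235,215,300,280))
rep('bal',V>170,(150,205,215,290))
rep('chill',V>165,(185,130,260,195))
rep('plate',V>170,(315,195,385,260))
rep('bottle',(S>120),(160,225,200,260),20)
rep('beaker',V>185,(250,225,290,262),20)
rep('yel',(S>150)&(H>20)&(H<35),(150,110,440,270),20)
E
```

```text
mat 109.3 244.7 43.5 41.9 87.1 circ [109.5 244.5] 29.8
tray 268.7 258.8 20.6 45.1 88.7 circ [268.5 250.5] 22.6
bal 182.3 249.2 44.8 60.8 7.9 circ [182.6 249.6] 36.8
chill 221.2 160.5 54.4 39.1 5.6 circ [221.5 161. ] 32.7
plate 336.9 233.3 39.2 14.5 83.8 circ [344.  232.5] 19.6
plate 358.5 228.8 37.4 22.8 83.4 circ [355.9 229. ] 19.7
bottle 179.8 242.8 16.5 17.2 14.0 circ [179.2 242.4] 9.0
beaker 269.2 243.7 22.4 15.4 51.8 circ [271.8 241.6] 11.3
yel 409.7 248.7 19.6 36.8 48.8 circ [409.5 248.5] 19.3
yel 223.5 201.5 15.0 13.0 90.0 circ [223.5 201.5] 7.9
yel 170.7 131.2 17.8 13.4 59.0 circ [170.2 131.4] 9.0
```

View pics/crop.png

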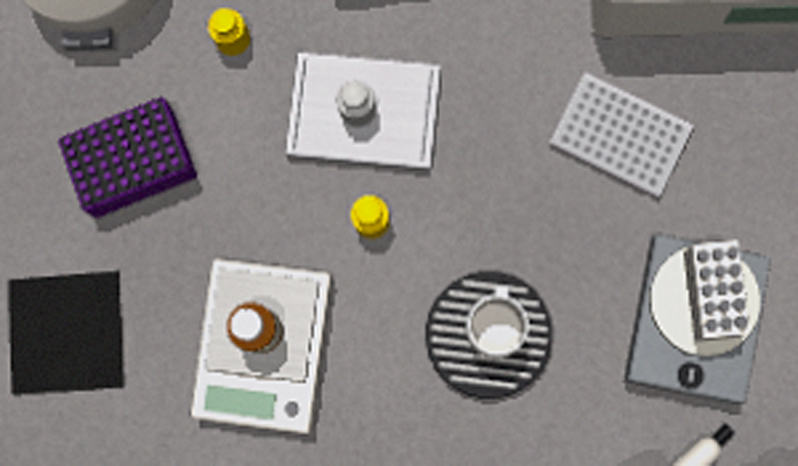

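The crop confirms all eight features. Reading them back as full-image pixels, I'll cast rays onto the known heights, check the sizes and reproject into the scene view.

```bash
python3 - <<'E'
from h import *
f=lambda p:((np.array(p)+.5)/2.66-.5+[85,120])
P={'chill':([(300,53),(440,66),(431,169),(288,157)],.018),'mat':([(9,279),(119,271),(123,387),(13,394)],.004),
'tray':([(427,334),(551,334),(489,271),(489,397)],.018),'pan':([(215,267),(322,277),(306,382),(205,373)],.045),
'plate':([(650,299),(761,299),(705,245),(705,354)],.045),'weight':([(342,96),(371,96),(357,81),(357,110)],.08),
'cap':([(228,325),(266,325),(247,307),(247,344)],.135),'beaker':([(467,326),(529,326),(498,296),(498,357)],.088),
'rack':([(693,248),(737,240),(748,333),(703,341)],.101),'yelw1':([(351,212),(390,212),(370,195),(370,229)],.05),'yelw2':([(226,20)],.05),'rackbase':([(720,291)],.1)}
im=cv2.imread('pics/scene0.png');im=cv2.resize(im[90:260,110:420],None,fx=2.5,fy=2.5,interpolation=cv2.INTER_CUBIC)
for k,(c,z) in P.items():
    W=np.array([onz('top',f(p),z) for p in c]);m=W.mean(0)
    L=[np.linalg.norm(W[i]-W[(i+1)%len(W)]) for i in range(len(W))];d=W[1]-W[0] if len(W)>1 else m*0
    diam=[np.linalg.norm(W[1]-W[0]),np.linalg.norm(W[3]-W[2])] if len(W)>3 else 0
    print(k,m.round(4),'sides',np.round(L,3),'d',np.round(diam,3),'ang01',np.degrees(np.arctan2(d[1],d[0])).round(1),'r',np.hypot(*m[:2]).round(3))
    s=(proj('scene',m)-[110,90]+.5)*2.5
    cv2.drawMarker(im,(int(s[0]),int(s[1])),(0,0,255),cv2.MARKER_CROSS,12,1)
cv2.imwrite('pics/scp.png',im)
E
```

```text
chill [0.6908 0.0087 0.018 ] sides [0.147 0.109 0.147 0.111] d [0.147 0.147] ang01 -97.4 r 0.691
mat [0.4706 0.3234 0.004 ] sides [0.118 0.119 0.117 0.12 ] d [0.118 0.117] ang01 -87.2 r 0.571
tray [ 0.4581 -0.1111  0.018 ] sides [0.124 0.089 0.126 0.088] d [0.124 0.126] ang01 -91.8 r 0.471
pan [0.4715 0.1127 0.045 ] sides [0.107 0.104 0.1   0.105] d [0.107 0.1  ] ang01 -96.8 r 0.485
plate [ 0.483  -0.3254  0.045 ] sides [0.111 0.077 0.108 0.076] d [0.111 0.108] ang01 -92.1 r 0.582
weight [0.691  0.0125 0.08  ] sides [0.029 0.021 0.029 0.021] d [0.029 0.029] ang01 -91.9 r 0.691
cap [0.464  0.1137 0.135 ] sides [0.035 0.024 0.034 0.025] d [0.035 0.034] ang01 -91.3 r 0.478
beaker [ 0.4603 -0.1175  0.088 ] sides [0.059 0.041 0.058 0.041] d [0.059 0.058] ang01 -91.8 r 0.475
rack [ 0.4859 -0.3289  0.101 ] sides [0.043 0.089 0.044 0.089] d [0.043 0.044] ang01 -81.8 r 0.587
yelw1 [0.5797 0.0031 0.05  ] sides [0.039 0.026 0.034 0.026] d [0.039 0.034] ang01 -91.7 r 0.58
yelw2 [0.7837 0.1479 0.05  ] sides [0.] d 0 ang01 0.0 r 0.798
rackbase [ 0.4853 -0.3287  0.1   ] sides [0.] d 0 ang01 -0.0 r 0.586
```

View pics/scp.png

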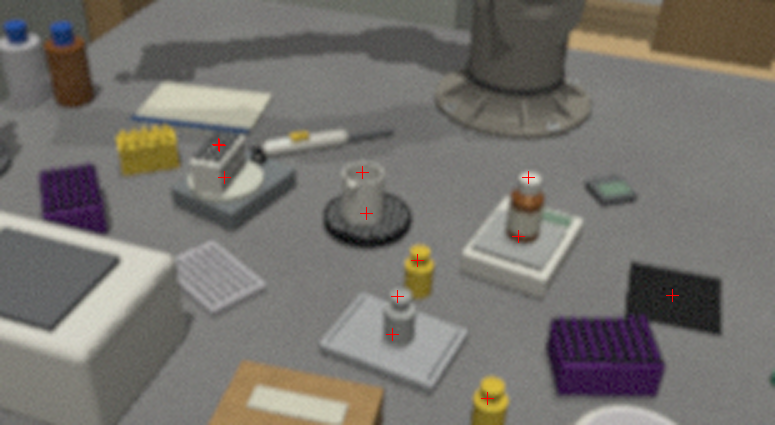

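Sizes and scene reprojections agree to a few mm. The plan is bottle→mat, weight→balance, rack→chill, beaker→stirrer, bottle→tray.

```bash
cat >> h.py <<'E'
from scipy.spatial.transform import Rotation as R
def plan(*targets,yaw=None,n=None):
    o=sensors.get_obs();p=np.array(o['position']);q=o['orientation'];r=R.from_quat(np.r_[q[1:],q[0]])
    X=r.as_matrix();y0=np.degrees(np.arctan2(X[1,0],X[0,0]))
    print('t',round(o['time_s'],2),'pos',p.round(4),'yaw',y0.round(2),'tilt',np.degrees(np.arccos(-X[2,2])).round(2),'w',round(o['grip_width'],3))
    if yaw is not None:
        want=R.from_euler('z',yaw,degrees=True)*R.from_euler('x',180,degrees=True)
        print('turn units (tool)',(np.degrees((r.inv()*want).as_rotvec())/5).round(2))
    else: want=r
    for t in targets:
        s=(want.as_matrix().T@(np.array(t)-p))/.05
        print(t,'shift units',s.round(2),'n>=',int(np.ceil(np.linalg.norm(s)/.85))); p=np.array(t)
E
python3 -c "
from h import *
plan((.33,-.45,.30),(.47,-.26,.34),yaw=7)
M=viewer.camera_model('wrist');print(np.linalg.inv(M['world_to_cam'])[:3].round(3),np.array(M['K'])[0,0],M['k1'])"
```

```text
t 0.1 pos [ 0.2532 -0.6253  0.2307] yaw 22.04 tilt 0.07 w 1.003
turn units (tool) [-0.01  0.    3.01]
(0.33, -0.45, 0.3) shift units [ 1.95 -3.29 -1.39] n>= 5
(0.47, -0.26, 0.34) shift units [ 3.24 -3.43 -0.8 ] n>= 6
[[ 0.376  0.891  0.255  0.32 ]
 [-0.927  0.362  0.102 -0.6  ]
 [-0.002 -0.274  0.962  0.373]] 322.374683758196 0.023978836142500473
```

>>> {"fn": "carry_out", "kwargs": {
  "motion": [
    [[0, 0, -0.4], [0, 0, 1], 0],
    [[0, 0, -0.5], [0, 0, 1], 0],
    [[0, 0, -0.5], [0, 0, 1], 0],
    [[0.4, -0.65, 0], [0, 0, 0], 0],
    [[0.4, -0.65, 0], [0, 0, 0], 0],
    [[0.4, -0.65, 0], [0, 0, 0], 0],
    [[0.4, -0.65, 0], [0, 0, 0], 0],
    [[0.4, -0.65, 0], [0, 0, 0], 0]
  ]
}}

```text
time_s: 0.9
position: [0.333, -0.4505, 0.3011]
orientation: [-0.0, 0.998, 0.061, -0.0]
contact_force: [0.4, -0.3, 0.1]
grip_width: 1.001
gripper_force: 0.0
```

>>> {"fn": "carry_out", "kwargs": {
  "motion": [
    [[0.55, -0.57, -0.13], [0, 0, 0], 0],
    [[0.55, -0.57, -0.13], [0, 0, 0], 0],
    [[0.55, -0.57, -0.13], [0, 0, 0], 0],
    [[0.55, -0.57, -0.13], [0, 0, 0], 0],
    [[0.55, -0.57, -0.13], [0, 0, 0], 0],
    [[0.5, -0.57, -0.13], [0, 0, 0], 0],
    [[0, 0, 0], [0, 0, 0], 0],
    [[0, 0, 0], [0, 0, 0], 0]
  ]
}}

```text
time_s: 1.7
position: [0.4732, -0.2619, 0.3401]
orientation: [-0.0, 0.998, 0.062, -0.0]
contact_force: [-0.5, -1.3, -1.2]
grip_width: 1.0
gripper_force: 0.0
```

```bash
python3 - <<'E'
from h import *
import pickle
M=viewer.camera_model('wrist');snap('wrist','w1');pickle.dump(M,open('m1.pkl','wb'))
for n,p in dict(rack=(.4859,-.3289,.1),plate=(.483,-.3254,.045),tray=(.458,-.111,.018),beaker=(.4603,-.1175,.088)).items(): print(n,proj('wrist',p,M).round(1))
plan((.47,.09,.30),yaw=7)
E
```

```text
rack [306.7 159.1]
plate [297.  153.9]
tray [144.4 149.5]
beaker [131.7 156.5]
t 1.75 pos [ 0.4726 -0.2628  0.34  ] yaw 7.04 tilt 0.04 w 1.002
turn units (tool) [-0.    0.01  0.01]
(0.47, 0.09, 0.3) shift units [ 0.81 -7.01  0.8 ] n>= 9
```

View pics/w1.png

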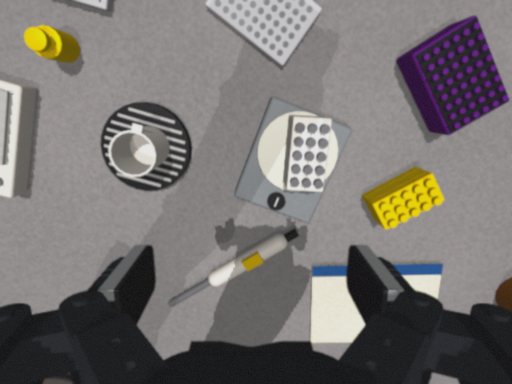

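The wrist view shows the tray at (146,147), plate at (298,153), rack top at about (309,154) and beaker rim at about (135,153). The stations match, so I'll refine the rack and beaker.

```bash
python3 - <<'E'
from h import *
im=cv2.imread('pics/w1.png')
a=cv2.resize(im[90:220,90:360],None,fx=2.9,fy=2.9,interpolation=cv2.INTER_CUBIC)
cv2.imwrite('pics/w1c.png',a)
E
```

```text
(no output)
```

View pics/w1c.png

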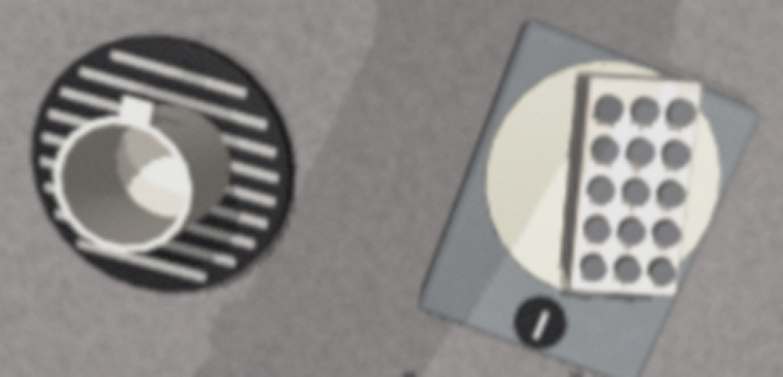

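```bash
python3 - <<'E'
from h import *
import pickle
M=pickle.load(open('m1.pkl','rb'))
f=lambda p:(np.array(p)+.5)/2.9-.5+90
for n,p,z in [('beaker',(123.5,184.5),.088),('tray',(164,164),.018),('plate',(603.5,178),.045),('rack',(634,187),.095)]: print(n,onz('wrist',f(p),z,M).round(4))
W=[onz('wrist',f(p),.103,M) for p in [(609,109),(681,113),(662,271),(593,268)]]
d=(W[0]+W[1]-W[2]-W[3])[:2];print('rack yaw',np.degrees(np.arctan2(d[1],d[0])),'caps',np.mean(W,0).round(4),np.linalg.norm(W[0]-W[1]),np.linalg.norm(W[0]-W[3]))
E
```

```text
beaker [ 0.4644 -0.118   0.088 ]
tray [ 0.463  -0.1134  0.018 ]
plate [ 0.487  -0.3258  0.045 ]
rack [ 0.4914 -0.3308  0.095 ]
rack yaw 3.815826342342222 caps [ 0.4905 -0.3304  0.103 ] 0.028735656688237684 0.06526922317627687
```

>>> {"fn": "carry_out", "kwargs": {
  "motion": [
    [[0.1, -0.85, 0.1], [0, 0, 0], 0],
    [[0.1, -0.85, 0.1], [0, 0, 0], 0],
    [[0.1, -0.85, 0.1], [0, 0, 0], 0],
    [[0.1, -0.85, 0.1], [0, 0, 0], 0],
    [[0.1, -0.85, 0.1], [0, 0, 0], 0],
    [[0.1, -0.85, 0.1], [0, 0, 0], 0],
    [[0.1, -0.85, 0.1], [0, 0, 0], 0],
    [[0.1, -0.85, 0.1], [0, 0, 0], 0]
  ]
}}

```text
time_s: 2.55
position: [0.4707, 0.08, 0.3001]
orientation: [0.0, 0.998, 0.06, 0.0]
contact_force: [0.9, -0.8, 0.8]
grip_width: 1.002
gripper_force: 0.0
```

>>> {"fn": "carry_out", "kwargs": {
  "motion": [
    [[0, -0.2, 0], [0, 0, 0], 0],
    [[0, 0, 0], [0, 0, 0], 0],
    [[0, 0, 0], [0, 0, 0], 0]
  ]
}}

```text
time_s: 2.85
position: [0.4699, 0.088, 0.3002]
orientation: [0.0, 0.998, 0.06, -0.0]
contact_force: [0.3, -0.6, -0.4]
grip_width: 0.995
gripper_force: 0.0
```

```bash
python3 - <<'E'
from h import *
import pickle
M=viewer.camera_model('wrist');im=snap('wrist','w2')[:,:,::-1];pickle.dump(M,open('m2.pkl','wb'))
for n,p in dict(cap=(.464,.1137,.135),pan=(.4715,.1127,.045),weight=(.691,.0125,.08),chill=(.6908,.0087,.018),mat=(.4706,.3234,.004)).items(): print(n,proj('wrist',p,M).round(1))
cv2.imwrite('pics/w2c.png',cv2.resize(im[0:270,60:480],None,fx=1.9,fy=1.9,interpolation=cv2.INTER_CUBIC))
plan((.464,.1137,.25),yaw=7)
E
```

```text
cap [222.6 179.6]
pan [230.  156.8]
weight [356.8 -53.2]
chill [342.7 -27.2]
mat [ 74.3 133. ]
t 2.9 pos [0.47   0.0878 0.3003] yaw 6.89 tilt 0.03 w 0.999
turn units (tool) [ 0.    0.   -0.02]
(0.464, 0.1137, 0.25) shift units [-0.06 -0.53  1.01] n>= 2
```

View pics/w2c.png

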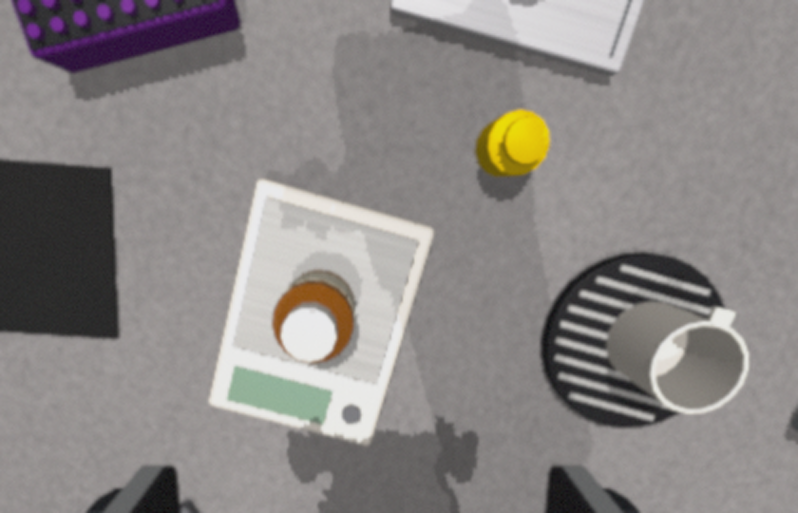

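The cap is at (222,176), the pan centre at (230,154) and the tray at (395,179).

```bash
python3 - <<'E'
from h import *
import pickle
M=pickle.load(open('m2.pkl','rb'))
f=lambda p:(np.array(p)+.5)/1.9-.5+[60,0]
for n,p,z in [('cap',(308.5,334.5),.135),('pan',(324,293),.045),('tray',(636,340),.018),('beaker',(700,367),.088)]: print(n,onz('wrist',f(p),z,M).round(4))
# pan via housing corners
H=[onz('wrist',f(p),.04,M)[:2] for p in [(260,180),(433,230),(369,443),(210,404)]]
print(np.mean(H,0).round(4),[np.linalg.norm(H[i]-H[i-1]).round(3) for i in range(4)])
E
```

```text
cap [0.4677 0.1145 0.135 ]
pan [0.4751 0.1127 0.045 ]
tray [ 0.4639 -0.109   0.018 ]
beaker [ 0.465  -0.1168  0.088 ]
[0.4556 0.1153] [np.float64(0.154), np.float64(0.114), np.float64(0.153), np.float64(0.114)]
```

```bash
python3 -c "
from h import *
plan((.466,.114,.25),(.466,.114,.07),yaw=7)"
```

```text
t 2.9 pos [0.47   0.0878 0.3003] yaw 6.89 tilt 0.03 w 0.999
turn units (tool) [ 0.    0.   -0.02]
(0.466, 0.114, 0.25) shift units [-0.02 -0.53  1.01] n>= 2
(0.466, 0.114, 0.07) shift units [ 0.  -0.   3.6] n>= 5
```

>>> {"fn": "carry_out", "kwargs": {
  "motion": [
    [[-0.02, -0.53, 0.5], [0, 0, 0], 0],
    [[0, 0, 0.5], [0, 0, 0], 0],
    [[0, 0, 0.7], [0, 0, 0], 0],
    [[0, 0, 0.7], [0, 0, 0], 0],
    [[0, 0, 0.7], [0, 0, 0], 0],
    [[0, 0, 0.7], [0, 0, 0], 0],
    [[0, 0, 0.6], [0, 0, 0], 0],
    [[0, 0, 0.2], [0, 0, 0], 0]
  ],
  "newtons": 40
}}

```text
time_s: 3.7
position: [0.4644, 0.1139, 0.0679]
orientation: [0.001, 0.998, 0.06, -0.002]
contact_force: [0.6, -0.3, -0.1]
grip_width: 0.998
gripper_force: 0.0
```

>>> {"fn": "carry_out", "kwargs": {
  "motion": [
    [[0, 0, 0], [0, 0, 0], 255],
    [[0, 0, 0], [0, 0, 0], 255],
    [[0, 0, 0], [0, 0, 0], 255],
    [[0, 0, 0], [0, 0, 0], 255],
    [[0, 0, 0], [0, 0, 0], 255],
    [[0, 0, 0], [0, 0, 0], 255],
    [[0, 0, 0], [0, 0, 0], 255],
    [[0, 0, 0], [0, 0, 0], 255]
  ],
  "newtons": 40
}}

```text
time_s: 4.5
position: [0.4666, 0.1159, 0.072]
orientation: [0.0, 0.998, 0.061, 0.001]
contact_force: [-0.2, -1.9, 7.0]
grip_width: 0.528
gripper_force: 40.0
```

```bash
python3 -c "
from h import *
plan((.466,.114,.17),(.472,.323,.17),(.472,.323,.032),yaw=7)"
```

```text
t 4.5 pos [0.4666 0.1159 0.072 ] yaw 7.01 tilt 0.16 w 0.528
turn units (tool) [ 0.   -0.03  0.  ]
(0.466, 0.114, 0.17) shift units [-0.02  0.04 -1.96] n>= 3
(0.472, 0.323, 0.17) shift units [ 0.63 -4.13 -0.  ] n>= 5
(0.472, 0.323, 0.032) shift units [ 0.   -0.    2.76] n>= 4
```

>>> {"fn": "carry_out", "kwargs": {
  "motion": [
    [[0, 0, -0.3], [0, 0, 0], 255],
    [[0, 0, -0.5], [0, 0, 0], 255],
    [[0, 0, -0.6], [0, 0, 0], 255],
    [[0, 0, -0.6], [0, 0, 0], 255],
    [[0.1, -0.4, 0], [0, 0, 0], 255],
    [[0.1, -0.7, 0], [0, 0, 0], 255],
    [[0.1, -0.7, 0], [0, 0, 0], 255],
    [[0.1, -0.7, 0], [0, 0, 0], 255]
  ]
}}

```text
time_s: 5.3
position: [0.4704, 0.2437, 0.1719]
orientation: [-0.0, 0.998, 0.061, 0.001]
contact_force: [0.5, -0.4, -0.8]
grip_width: 0.526
gripper_force: 41.7
```

>>> {"fn": "carry_out", "kwargs": {
  "motion": [
    [[0.1, -0.7, 0], [0, 0, 0], 255],
    [[0.1, -0.7, 0], [0, 0, 0], 255],
    [[0, -0.2, 0.1], [0, 0, 0], 255],
    [[0, 0, 0.6], [0, 0, 0], 255],
    [[0, 0, 0.7], [0, 0, 0], 255],
    [[0, 0, 0.7], [0, 0, 0], 255],
    [[0, 0, 0.3], [0, 0, 0], 255],
    [[0, 0, 0.2], [0, 0, 0], 255]
  ]
}}

```text
time_s: 6.1
position: [0.4702, 0.3227, 0.04]
orientation: [0.0, 0.998, 0.061, -0.0]
contact_force: [0.6, 0.2, -1.3]
grip_width: 0.528
gripper_force: 41.6
```

```bash
python3 -c "
from h import *
print(sensors.get_obs()['contact_force'])
plan((.472,.323,.031),yaw=7)"
```

```text
[ 0.61049865  0.1737945  -1.33388414]
t 6.1 pos [0.4702 0.3227 0.04  ] yaw 7.03 tilt 0.03 w 0.528
turn units (tool) [0.   0.   0.01]
(0.472, 0.323, 0.031) shift units [ 0.04 -0.    0.18] n>= 1
```

>>> {"fn": "carry_out", "kwargs": {
  "motion": [
    [[0, 0, 0.06], [0, 0, 0], 255],
    [[0, 0, 0.06], [0, 0, 0], 255],
    [[0, 0, 0.05], [0, 0, 0], 255],
    [[0, 0, 0], [0, 0, 0], 255],
    [[0, 0, 0], [0, 0, 0], 255]
  ]
}}

```text
time_s: 6.6
position: [0.4704, 0.3233, 0.0324]
orientation: [-0.0, 0.998, 0.061, 0.0]
contact_force: [-0.2, 0.6, -1.5]
grip_width: 0.528
gripper_force: 41.6
```

>>> {"fn": "carry_out", "kwargs": {
  "motion": [
    [[0, 0, 0.03], [0, 0, 0], 255],
    [[0, 0, 0.03], [0, 0, 0], 255],
    [[0, 0, 0], [0, 0, 0], 255],
    [[0, 0, 0], [0, 0, 0], 255]
  ]
}}

```text
time_s: 7.0
position: [0.4706, 0.3234, 0.0309]
orientation: [0.0, 0.998, 0.061, 0.001]
contact_force: [-10.0, -8.8, 37.4]
grip_width: 0.524
gripper_force: 45.8
```

>>> {"fn": "carry_out", "kwargs": {
  "motion": [
    [[0, 0, -0.02], [0, 0, 0], 255],
    [[0, 0, 0], [0, 0, 0], 0],
    [[0, 0, 0], [0, 0, 0], 0],
    [[0, 0, 0], [0, 0, 0], 0],
    [[0, 0, -0.3], [0, 0, 0], 0],
    [[0, 0, -0.6], [0, 0, 0], 0],
    [[0, 0, -0.8], [0, 0, 0], 0],
    [[0, 0, -0.8], [0, 0, 0], 0]
  ]
}}

```text
time_s: 7.8
position: [0.4697, 0.3231, 0.157]
orientation: [-0.0, 0.998, 0.062, -0.0]
contact_force: [0.3, 0.2, -0.5]
grip_width: 1.001
gripper_force: 0.0
```

```bash
python3 -c "
from h import *
plan((.48,.32,.20),(.60,.03,.31),yaw=7)"
```

```text
t 7.8 pos [0.4697 0.3231 0.157 ] yaw 7.07 tilt 0.04 w 1.001
turn units (tool) [-0.    0.01  0.01]
(0.48, 0.32, 0.2) shift units [ 0.2   0.09 -0.86] n>= 2
(0.6, 0.03, 0.31) shift units [ 1.68  6.05 -2.2 ] n>= 8
```

>>> {"fn": "carry_out", "kwargs": {
  "motion": [
    [[0.05, 0, -0.5], [0, 0, 0], 0],
    [[0.2, 0.7, -0.4], [0, 0, 0], 0],
    [[0.2, 0.7, -0.4], [0, 0, 0], 0],
    [[0.2, 0.7, -0.4], [0, 0, 0], 0],
    [[0.2, 0.7, -0.4], [0, 0, 0], 0],
    [[0.2, 0.7, -0.4], [0, 0, 0], 0],
    [[0.2, 0.7, -0.4], [0, 0, 0], 0],
    [[0.2, 0.7, -0.1], [0, 0, 0], 0]
  ]
}}

```text
time_s: 8.6
position: [0.5729, 0.0879, 0.3084]
orientation: [-0.0, 0.998, 0.062, 0.002]
contact_force: [1.0, 0.9, -0.0]
grip_width: 1.0
gripper_force: 0.0
```

>>> {"fn": "carry_out", "kwargs": {
  "motion": [
    [[0.3, 0.7, 0], [0, 0, 0], 0],
    [[0.1, 0.5, 0], [0, 0, 0], 0],
    [[0, 0, 0], [0, 0, 0], 0],
    [[0, 0, 0], [0, 0, 0], 0]
  ]
}}

```text
time_s: 9.0
position: [0.5991, 0.0318, 0.3055]
orientation: [-0.0, 0.998, 0.061, 0.0]
contact_force: [0.4, 1.1, -0.7]
grip_width: 0.999
gripper_force: 0.0
```

```bash
python3 - <<'E'
from h import *
import pickle
M=viewer.camera_model('wrist');im=snap('wrist','w3')[:,:,::-1];pickle.dump(M,open('m3.pkl','wb'))
for n,p in dict(weight=(.691,.0125,.086),chill=(.6908,.0087,.018)).items(): print(n,proj('wrist',p,M).round(1))
cv2.imwrite('pics/w3c.png',cv2.resize(im[50:250,130:400],None,fx=2.9,fy=2.9,interpolation=cv2.INTER_CUBIC))
plan((.693,.0125,.15),yaw=7)
E
```

```text
weight [278.4  83.5]
chill [276.9  86.9]
t 9.05 pos [0.599  0.0326 0.3055] yaw 7.09 tilt 0.04 w 0.999
turn units (tool) [-0.01 -0.    0.02]
(0.693, 0.0125, 0.15) shift units [1.82 0.63 3.11] n>= 5
```

View pics/w3c.png

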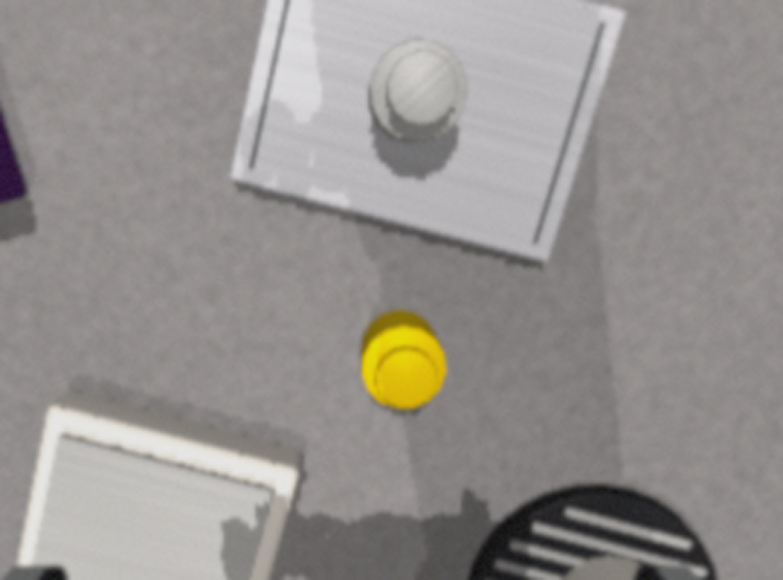

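```bash
python3 - <<'E'
from h import *
import pickle
M=pickle.load(open('m3.pkl','rb'))
f=lambda p:(np.array(p)+.5)/2.9-.5+[130,50]
print(onz('wrist',f((423,87)),.086,M).round(4))
TR,BR,BL=[onz('wrist',f(p),.018,M) for p in [(625,12),(546,262),(234,181)]]
print(((TR+BL)/2).round(4),np.linalg.norm(TR-BR),np.linalg.norm(BR-BL),np.degrees(np.arctan2(*(TR-BR)[1::-1])))
plan((.694,.0135,.15),(.694,.0135,.04),yaw=7)
E
```

```text
[0.6945 0.0161 0.086 ]
[0.6943 0.0104 0.018 ] 0.10813958261886508 0.1453868966976075 -7.417388093096048
t 9.05 pos [0.599  0.0326 0.3055] yaw 7.09 tilt 0.04 w 0.999
turn units (tool) [-0.01 -0.    0.02]
(0.694, 0.0135, 0.15) shift units [1.84 0.61 3.11] n>= 5
(0.694, 0.0135, 0.04) shift units [ 0.  -0.   2.2] n>= 3
```

>>> {"fn": "carry_out", "kwargs": {
  "motion": [
    [[0.6, 0.2, 0.4], [0, 0, 0], 0],
    [[0.6, 0.2, 0.6], [0, 0, 0], 0],
    [[0.6, 0.2, 0.6], [0, 0, 0], 0],
    [[0.04, -0.01, 0.8], [0, 0, 0], 0],
    [[0, 0, 0.8], [0, 0, 0], 0],
    [[0, 0, 0.9], [0, 0, 0], 0],
    [[0, 0, 0.9], [0, 0, 0], 0],
    [[0, 0, 0.4], [0, 0, 0], 0]
  ]
}}

```text
time_s: 9.85
position: [0.6918, 0.0155, 0.031]
orientation: [-0.001, 0.998, 0.062, -0.002]
contact_force: [-0.2, 0.4, 0.2]
grip_width: 0.999
gripper_force: 0.0
```

>>> {"fn": "carry_out", "kwargs": {
  "motion": [
    [[0, 0, 0.2], [0, 0, 0], 0],
    [[0, 0, 0], [0, 0, 0], 0],
    [[0, 0, 0], [0, 0, 0], 255],
    [[0, 0, 0], [0, 0, 0], 255],
    [[0, 0, 0], [0, 0, 0], 255],
    [[0, 0, 0], [0, 0, 0], 255],
    [[0, 0, 0], [0, 0, 0], 255],
    [[0, 0, 0], [0, 0, 0], 255]
  ],
  "newtons": 60
}}

```text
time_s: 10.65
position: [0.695, 0.0142, 0.0264]
orientation: [-0.0, 0.998, 0.061, 0.001]
contact_force: [-3.4, 1.1, 11.0]
grip_width: 0.428
gripper_force: 59.1
```

```bash
python3 -c "
from h import *
plan((.694,.0145,.17),(.473,.1127,.17),(.473,.1127,.055),yaw=7)"
```

```text
t 10.65 pos [0.695  0.0142 0.0264] yaw 7.05 tilt 0.11 w 0.428
turn units (tool) [-0.   -0.02  0.01]
(0.694, 0.0145, 0.17) shift units [-0.02 -0.01 -2.87] n>= 4
(0.473, 0.1127, 0.17) shift units [-4.15 -2.49 -0.  ] n>= 6
(0.473, 0.1127, 0.055) shift units [ 0.  -0.   2.3] n>= 3
```

>>> {"fn": "carry_out", "kwargs": {
  "motion": [
    [[0, 0, -0.3], [0, 0, 0], 255],
    [[0, 0, -0.6], [0, 0, 0], 255],
    [[0, 0, -0.7], [0, 0, 0], 255],
    [[0, 0, -0.7], [0, 0, 0], 255],
    [[-0.3, -0.18, -0.4], [0, 0, 0], 255],
    [[-0.6, -0.36, -0.1], [0, 0, 0], 255],
    [[-0.6, -0.36, 0], [0, 0, 0], 255],
    [[-0.6, -0.36, 0], [0, 0, 0], 255]
  ]
}}

```text
time_s: 11.45
position: [0.581, 0.0637, 0.1659]
orientation: [0.0, 0.998, 0.061, 0.0]
contact_force: [0.4, 0.1, -4.5]
grip_width: 0.428
gripper_force: 61.0
```

>>> {"fn": "carry_out", "kwargs": {
  "motion": [
    [[-0.6, -0.36, 0], [0, 0, 0], 255],
    [[-0.6, -0.36, 0], [0, 0, 0], 255],
    [[-0.5, -0.36, 0], [0, 0, 0], 255],
    [[-0.3, -0.15, 0], [0, 0, 0], 255],
    [[0, 0, 0.5], [0, 0, 0], 255],
    [[0, 0, 0.6], [0, 0, 0], 255],
    [[0, 0, 0.5], [0, 0, 0], 255],
    [[0, 0, 0.2], [0, 0, 0], 255]
  ]
}}

```text
time_s: 12.25
position: [0.4748, 0.1116, 0.0735]
orientation: [0.0, 0.998, 0.061, -0.001]
contact_force: [-0.9, -0.1, -4.2]
grip_width: 0.436
gripper_force: 60.8
```

```bash
python3 -c "
from h import *
plan((.475,.1125,.056),yaw=7)"
```

```text
t 12.25 pos [0.4748 0.1116 0.0735] yaw 7.03 tilt 0.12 w 0.436
turn units (tool) [0.   0.02 0.01]
(0.475, 0.1125, 0.056) shift units [ 0.01 -0.02  0.35] n>= 1
```

>>> {"fn": "carry_out", "kwargs": {
  "motion": [
    [[0, -0.02, 0.15], [0, 0, 0], 255],
    [[0, 0, 0.1], [0, 0, 0], 255],
    [[0, 0, 0.07], [0, 0, 0], 255],
    [[0, 0, 0.02], [0, 0, 0], 255],
    [[0, 0, 0.02], [0, 0, 0], 255],
    [[0, 0, 0], [0, 0, 0], 255]
  ]
}}

```text
time_s: 12.85
position: [0.4756, 0.1132, 0.0571]
orientation: [-0.0, 0.998, 0.061, 0.0]
contact_force: [-0.5, -0.2, -4.4]
grip_width: 0.427
gripper_force: 60.9
```

>>> {"fn": "carry_out", "kwargs": {
  "motion": [
    [[0, 0, 0.03], [0, 0, 0], 255],
    [[0, 0, 0.02], [0, 0, 0], 255],
    [[0, 0, 0.01], [0, 0, 0], 255],
    [[0, 0, 0], [0, 0, 0], 255]
  ]
}}

```text
time_s: 13.25
position: [0.4754, 0.1132, 0.0538]
orientation: [-0.0, 0.998, 0.061, -0.0]
contact_force: [-0.4, -1.0, -3.7]
grip_width: 0.431
gripper_force: 60.9
```

>>> {"fn": "carry_out", "kwargs": {
  "motion": [
    [[0, 0, 0.015], [0, 0, 0], 255],
    [[0, 0, 0], [0, 0, 0], 255],
    [[0, 0, 0], [0, 0, 0], 255]
  ]
}}

```text
time_s: 13.55
position: [0.4755, 0.1133, 0.0534]
orientation: [0.0, 0.998, 0.061, 0.0]
contact_force: [-2.4, -1.0, 5.7]
grip_width: 0.427
gripper_force: 62.0
```

>>> {"fn": "carry_out", "kwargs": {
  "motion": [
    [[0, 0, 0], [0, 0, 0], 0],
    [[0, 0, 0], [0, 0, 0], 0],
    [[0, 0, 0], [0, 0, 0], 0],
    [[0, 0, -0.3], [0, 0, 0], 0],
    [[0, 0, -0.6], [0, 0, 0], 0],
    [[0, 0, -0.8], [0, 0, 0], 0],
    [[0, 0, -0.8], [0, 0, 0], 0],
    [[0, 0, -0.6], [0, 0, 0], 0]
  ]
}}

```text
time_s: 14.35
position: [0.4757, 0.1134, 0.2105]
orientation: [-0.0, 0.998, 0.062, 0.001]
contact_force: [-0.1, -0.4, -0.6]
grip_width: 1.001
gripper_force: 0.0
```

```bash
python3 -c "
from h import *
plan((.488,-.329,.22),(.488,-.329,.07),yaw=5)"
```

```text
t 14.35 pos [0.4757 0.1134 0.2105] yaw 7.05 tilt 0.1 w 1.001
turn units (tool) [-0.   -0.02  0.41]
(0.488, -0.329, 0.22) shift units [-0.53  8.84 -0.19] n>= 11
(0.488, -0.329, 0.07) shift units [ 0. -0.  3.] n>= 4
```

>>> {"fn": "carry_out", "kwargs": {
  "motion": [
    [[0, 0, -0.2], [0, 0, 0.4], 0],
    [[-0.05, 0.8, -0.2], [0, 0, 0], 0],
    [[-0.05, 0.85, 0], [0, 0, 0], 0],
    [[-0.05, 0.85, 0], [0, 0, 0], 0],
    [[-0.05, 0.85, 0], [0, 0, 0], 0],
    [[-0.05, 0.85, 0], [0, 0, 0], 0],
    [[-0.05, 0.85, 0], [0, 0, 0], 0],
    [[-0.05, 0.85, 0], [0, 0, 0], 0]
  ]
}}

```text
time_s: 15.15
position: [0.4835, -0.1839, 0.2275]
orientation: [0.0, 0.999, 0.044, -0.0]
contact_force: [-0.2, -0.1, 0.4]
grip_width: 1.0
gripper_force: 0.0
```

>>> {"fn": "carry_out", "kwargs": {
  "motion": [
    [[-0.05, 0.85, 0], [0, 0, 0], 0],
    [[-0.05, 0.85, 0], [0, 0, 0], 0],
    [[-0.05, 0.85, 0], [0, 0, 0], 0],
    [[0, 0.35, 0], [0, 0, 0], 0],
    [[0, 0, 0], [0, 0, 0], 0],
    [[0, 0, 0], [0, 0, 0], 0]
  ]
}}

```text
time_s: 15.75
position: [0.4891, -0.3265, 0.2273]
orientation: [-0.001, 0.999, 0.044, -0.0]
contact_force: [-0.6, 1.1, -0.8]
grip_width: 0.995
gripper_force: 0.0
```

```bash
python3 -c "
from h import *
plan((.489,-.329,.11),(.489,-.329,.052),yaw=5)"
```

```text
t 15.75 pos [ 0.4891 -0.3265  0.2273] yaw 5.03 tilt 0.08 w 0.995
turn units (tool) [-0.01  0.01  0.01]
(0.489, -0.329, 0.11) shift units [-0.01  0.05  2.35] n>= 3
(0.489, -0.329, 0.052) shift units [ 0.   -0.    1.16] n>= 2
```

>>> {"fn": "carry_out", "kwargs": {
  "motion": [
    [[0, 0.05, 0.5], [0, 0, 0], 0],
    [[0, 0, 0.7], [0, 0, 0], 0],
    [[0, 0, 0.7], [0, 0, 0], 0],
    [[0, 0, 0.7], [0, 0, 0], 0],
    [[0, 0, 0.6], [0, 0, 0], 0],
    [[0, 0, 0.3], [0, 0, 0], 0],
    [[0, 0, 0], [0, 0, 0], 0],
    [[0, 0, 0], [0, 0, 0], 255]
  ]
}}

```text
time_s: 16.55
position: [0.4901, -0.3294, 0.0541]
orientation: [0.0, 0.999, 0.044, 0.0]
contact_force: [0.5, -0.3, 0.8]
grip_width: 0.855
gripper_force: 0.0
```

>>> {"fn": "carry_out", "kwargs": {
  "motion": [
    [[0, 0, 0], [0, 0, 0], 255],
    [[0, 0, 0], [0, 0, 0], 255],
    [[0, 0, 0], [0, 0, 0], 255],
    [[0, 0, 0], [0, 0, 0], 255],
    [[0, 0, 0], [0, 0, 0], 255],
    [[0, 0, 0], [0, 0, 0], 255]
  ],
  "newtons": 40
}}

```text
time_s: 17.15
position: [0.4903, -0.3302, 0.0547]
orientation: [0.001, 0.999, 0.044, 0.001]
contact_force: [-1.9, 2.0, 9.1]
grip_width: 0.537
gripper_force: 40.2
```

```bash
python3 -c "
from h import *
plan((.490,-.329,.16),(.693,.0095,.16),(.693,.0095,.04),yaw=5)"
```

```text
t 17.15 pos [ 0.4903 -0.3302  0.0547] yaw 5.03 tilt 0.13 w 0.537
turn units (tool) [ 0.01 -0.02  0.01]
(0.49, -0.329, 0.16) shift units [-0.   -0.02 -2.11] n>= 3
(0.693, 0.0095, 0.16) shift units [ 4.63 -6.39 -0.  ] n>= 10
(0.693, 0.0095, 0.04) shift units [ 0.  -0.   2.4] n>= 3
```

>>> {"fn": "carry_out", "kwargs": {
  "motion": [
    [[0, 0, -0.3], [0, 0, 0], 255],
    [[0, 0, -0.6], [0, 0, 0], 255],
    [[0, 0, -0.7], [0, 0, 0], 255],
    [[0.15, -0.2, -0.5], [0, 0, 0], 255],
    [[0.4, -0.55, 0], [0, 0, 0], 255],
    [[0.5, -0.69, 0], [0, 0, 0], 255],
    [[0.5, -0.69, 0], [0, 0, 0], 255],
    [[0.5, -0.69, 0], [0, 0, 0], 255]
  ]
}}

```text
time_s: 17.95
position: [0.5799, -0.1791, 0.1599]
orientation: [0.0, 0.999, 0.044, 0.001]
contact_force: [0.0, -0.8, -0.9]
grip_width: 0.535
gripper_force: 41.4
```

>>> {"fn": "carry_out", "kwargs": {
  "motion": [
    [[0.5, -0.69, 0], [0, 0, 0], 255],
    [[0.5, -0.69, 0], [0, 0, 0], 255],
    [[0.5, -0.69, 0], [0, 0, 0], 255],
    [[0.5, -0.69, 0], [0, 0, 0], 255],
    [[0.5, -0.69, 0], [0, 0, 0], 255],
    [[0.4, -0.55, 0], [0, 0, 0], 255],
    [[0.2, -0.27, 0], [0, 0, 0], 255],
    [[0, 0, 0], [0, 0, 0], 255]
  ]
}}

```text
time_s: 18.75
position: [0.7154, 0.0489, 0.159]
orientation: [-0.001, 0.999, 0.046, 0.0]
contact_force: [-1.4, 0.5, -1.5]
grip_width: 0.529
gripper_force: 41.4
```

```bash
python3 -c "
from h import *
plan((.694,.009,.034),yaw=5)"
```

```text
t 18.75 pos [0.7154 0.0489 0.159 ] yaw 5.22 tilt 0.08 w 0.529
turn units (tool) [-0.01 -0.01  0.04]
(0.694, 0.009, 0.034) shift units [-0.49  0.76  2.5 ] n>= 4
```

>>> {"fn": "carry_out", "kwargs": {
  "motion": [
    [[-0.25, 0.38, 0], [0, 0, 0], 255],
    [[-0.24, 0.38, 0.2], [0, 0, 0], 255],
    [[0, 0, 0.6], [0, 0, 0], 255],
    [[0, 0, 0.7], [0, 0, 0], 255],
    [[0, 0, 0.6], [0, 0, 0], 255],
    [[0, 0, 0.3], [0, 0, 0], 255],
    [[0, 0, 0.1], [0, 0, 0], 255],
    [[0, 0, 0], [0, 0, 0], 255]
  ]
}}

```text
time_s: 19.55
position: [0.6938, 0.0054, 0.0337]
orientation: [0.0, 0.999, 0.044, 0.0]
contact_force: [0.8, -0.5, -0.7]
grip_width: 0.534
gripper_force: 41.3
```

>>> {"fn": "carry_out", "kwargs": {
  "motion": [
    [[0, 0, 0.03], [0, 0, 0], 255],
    [[0, 0, 0.03], [0, 0, 0], 255],
    [[0, 0, 0], [0, 0, 0], 255],
    [[0, 0, 0], [0, 0, 0], 255]
  ]
}}

```text
time_s: 19.95
position: [0.6939, 0.006, 0.0306]
orientation: [-0.0, 0.999, 0.044, 0.0]
contact_force: [0.9, 0.5, -0.9]
grip_width: 0.532
gripper_force: 41.3
```

>>> {"fn": "carry_out", "kwargs": {
  "motion": [
    [[0, -0.06, 0.02], [0, 0, 0], 255],
    [[0, 0, 0.02], [0, 0, 0], 255],
    [[0, 0, 0.015], [0, 0, 0], 255],
    [[0, 0, 0], [0, 0, 0], 255],
    [[0, 0, 0], [0, 0, 0], 255]
  ]
}}

```text
time_s: 20.45
position: [0.6934, 0.0095, 0.0278]
orientation: [-0.0, 0.999, 0.044, 0.0]
contact_force: [-4.0, 1.8, 7.0]
grip_width: 0.535
gripper_force: 41.9
```

>>> {"fn": "carry_out", "kwargs": {
  "motion": [
    [[0, 0, 0], [0, 0, 0], 0],
    [[0, 0, 0], [0, 0, 0], 0],
    [[0, 0, 0], [0, 0, 0], 0],
    [[0, 0, -0.3], [0, 0, 0], 0],
    [[0, 0, -0.7], [0, 0, 0], 0],
    [[0, 0, -0.8], [0, 0, 0], 0],
    [[0, 0, -0.8], [0, 0, 0], 0],
    [[0, 0, -0.6], [0, 0, 0], 0]
  ]
}}

```text
time_s: 21.25
position: [0.694, 0.009, 0.1915]
orientation: [-0.0, 0.999, 0.044, 0.001]
contact_force: [-0.3, -0.2, -0.5]
grip_width: 1.005
gripper_force: 0.0
```

```bash
python3 -c "
from h import *
plan((.4635,-.1175,.20),(.4635,-.1175,.035),yaw=5)"
```

```text
t 21.25 pos [0.694  0.009  0.1915] yaw 5.04 tilt 0.17 w 1.005
turn units (tool) [-0.   -0.03  0.01]
(0.4635, -0.1175, 0.2) shift units [-4.81  2.12 -0.17] n>= 7
(0.4635, -0.1175, 0.035) shift units [ 0.  -0.   3.3] n>= 4
```

>>> {"fn": "carry_out", "kwargs": {
  "motion": [
    [[-0.7, 0.3, -0.1], [0, 0, 0], 0],
    [[-0.7, 0.3, -0.1], [0, 0, 0], 0],
    [[-0.7, 0.3, 0], [0, 0, 0], 0],
    [[-0.7, 0.3, 0], [0, 0, 0], 0],
    [[-0.7, 0.3, 0], [0, 0, 0], 0],
    [[-0.7, 0.3, 0], [0, 0, 0], 0],
    [[-0.6, 0.32, 0], [0, 0, 0], 0],
    [[0, 0, 0], [0, 0, 0], 0]
  ]
}}

```text
time_s: 22.05
position: [0.4604, -0.1203, 0.1984]
orientation: [0.001, 0.999, 0.042, -0.0]
contact_force: [0.2, 0.4, -0.5]
grip_width: 0.999
gripper_force: 0.0
```

>>> {"fn": "carry_out", "kwargs": {
  "motion": [
    [[0, 0, 0.5], [0, 0, 0], 0],
    [[0, 0, 0.5], [0, 0, 0], 0],
    [[0, 0, 0.2], [0, 0, 0], 0],
    [[0, 0, 0], [0, 0, 0], 0]
  ]
}}

```text
time_s: 22.45
position: [0.4634, -0.1174, 0.1369]
orientation: [-0.0, 0.999, 0.044, -0.001]
contact_force: [0.8, -0.9, 1.1]
grip_width: 1.003
gripper_force: 0.0
```

```bash
python3 -c "
from h import *
plan((.4635,-.1175,.035),yaw=5)"
```

```text
t 22.45 pos [ 0.4634 -0.1174  0.1369] yaw 5.07 tilt 0.09 w 1.003
turn units (tool) [-0.01  0.02  0.01]
(0.4635, -0.1175, 0.035) shift units [0.   0.   2.04] n>= 3
```

>>> {"fn": "carry_out", "kwargs": {
  "motion": [
    [[0, 0, 0.5], [0, 0, 0], 0],
    [[0, 0, 0.6], [0, 0, 0], 0],
    [[0, 0, 0.6], [0, 0, 0], 0],
    [[0, 0, 0.34], [0, 0, 0], 0],
    [[0, 0, 0], [0, 0, 0], 0],
    [[0, 0, 0], [0, 0, 0], 255],
    [[0, 0, 0], [0, 0, 0], 255],
    [[0, 0, 0], [0, 0, 0], 255]
  ],
  "newtons": 25
}}

```text
time_s: 23.25
position: [0.4648, -0.1179, 0.037]
orientation: [0.0, 0.999, 0.044, 0.001]
contact_force: [-1.8, 0.2, 7.9]
grip_width: 0.665
gripper_force: 25.0
```

>>> {"fn": "carry_out", "kwargs": {
  "motion": [
    [[0, 0, 0], [0, 0, 0], 255],
    [[0, 0, 0], [0, 0, 0], 255],
    [[0, 0, 0], [0, 0, 0], 255]
  ]
}}

```text
time_s: 23.55
position: [0.4648, -0.1179, 0.037]
orientation: [0.0, 0.999, 0.044, 0.001]
contact_force: [-0.8, 0.6, 8.0]
grip_width: 0.665
gripper_force: 25.0
```

```bash
python3 -c "
from h import *
p=sensors.get_obs()['position']
plan((p[0],p[1],.16),(p[0]+.0227,p[1]-.208,.16),(p[0]+.0227,p[1]-.208,.07),yaw=5)"
```

```text
t 23.55 pos [ 0.4648 -0.1179  0.037 ] yaw 5.04 tilt 0.15 w 0.665
turn units (tool) [ 0.01 -0.03  0.01]
(np.float64(0.46482861178746726), np.float64(-0.11791853417153231), 0.16) shift units [ 0.    0.   -2.46] n>= 3
(np.float64(0.48752861178746726), np.float64(-0.32591853417153227), 0.16) shift units [0.09 4.18 0.  ] n>= 5
(np.float64(0.48752861178746726), np.float64(-0.32591853417153227), 0.07) shift units [ 0.  -0.   1.8] n>= 3
```

>>> {"fn": "carry_out", "kwargs": {
  "motion": [
    [[0, 0, -0.3], [0, 0, 0], 255],
    [[0, 0, -0.6], [0, 0, 0], 255],
    [[0, 0, -0.7], [0, 0, 0], 255],
    [[0, 0.2, -0.7], [0, 0, 0], 255],
    [[0.02, 0.5, -0.2], [0, 0, 0], 255],
    [[0.02, 0.7, 0], [0, 0, 0], 255],
    [[0.02, 0.7, 0], [0, 0, 0], 255],
    [[0.02, 0.7, 0], [0, 0, 0], 255]
  ]
}}

```text
time_s: 24.35
position: [0.4803, -0.2584, 0.1621]
orientation: [0.001, 0.999, 0.044, 0.001]
contact_force: [-0.1, 0.3, -1.1]
grip_width: 0.665
gripper_force: 27.3
```

>>> {"fn": "carry_out", "kwargs": {
  "motion": [
    [[0.01, 0.7, 0], [0, 0, 0], 255],
    [[0, 0.5, 0], [0, 0, 0], 255],
    [[0, 0.18, 0], [0, 0, 0], 255],
    [[0, 0, 0.4], [0, 0, 0], 255],
    [[0, 0, 0.6], [0, 0, 0], 255],
    [[0, 0, 0.5], [0, 0, 0], 255],
    [[0, 0, 0.1], [0, 0, 0], 255],
    [[0, 0, 0], [0, 0, 0], 255]
  ]
}}

```text
time_s: 25.15
position: [0.4866, -0.325, 0.0807]
orientation: [-0.0, 0.999, 0.044, -0.0]
contact_force: [-1.1, 0.1, 0.3]
grip_width: 0.667
gripper_force: 27.3
```

```bash
python3 -c "
from h import *
plan((.4873,-.326,.066),yaw=5)"
```

```text
t 25.15 pos [ 0.4866 -0.325   0.0807] yaw 5.07 tilt 0.04 w 0.667
turn units (tool) [-0.01  0.    0.01]
(0.4873, -0.326, 0.066) shift units [0.01 0.02 0.29] n>= 1
```

>>> {"fn": "carry_out", "kwargs": {
  "motion": [
    [[0, 0.02, 0.12], [0, 0, 0], 255],
    [[0, 0, 0.1], [0, 0, 0], 255],
    [[0, 0, 0.05], [0, 0, 0], 255],
    [[0, 0, 0.02], [0, 0, 0], 255],
    [[0, 0, 0], [0, 0, 0], 255],
    [[0, 0, 0], [0, 0, 0], 255]
  ]
}}

```text
time_s: 25.75
position: [0.4867, -0.3266, 0.066]
orientation: [0.0, 0.999, 0.044, 0.0]
contact_force: [-0.8, -0.5, -1.1]
grip_width: 0.662
gripper_force: 27.3
```

>>> {"fn": "carry_out", "kwargs": {
  "motion": [
    [[0, 0, 0.02], [0, 0, 0], 255],
    [[0, 0, 0.01], [0, 0, 0], 255],
    [[0, 0, 0], [0, 0, 0], 255]
  ]
}}

```text
time_s: 26.05
position: [0.4866, -0.3265, 0.0643]
orientation: [-0.0, 0.999, 0.044, -0.0]
contact_force: [-0.1, 0.8, -0.8]
grip_width: 0.665
gripper_force: 27.3
```

>>> {"fn": "carry_out", "kwargs": {
  "motion": [
    [[0, 0, 0.015], [0, 0, 0], 255],
    [[0, 0, 0], [0, 0, 0], 255],
    [[0, 0, 0], [0, 0, 0], 255]
  ]
}}

```text
time_s: 26.35
position: [0.4866, -0.3265, 0.0641]
orientation: [0.0, 0.999, 0.044, 0.0]
contact_force: [-3.3, 2.1, 9.0]
grip_width: 0.667
gripper_force: 28.1
```

Contact made. I'll release, rise, and fetch the bottle from the mat.

>>> {"fn": "carry_out", "kwargs": {
  "motion": [
    [[0, 0, 0], [0, 0, 0], 0],
    [[0, 0, 0], [0, 0, 0], 0],
    [[0, 0, 0], [0, 0, 0], 0],
    [[0, 0, -0.3], [0, 0, 0], 0],
    [[0, 0, -0.7], [0, 0, 0], 0],
    [[0, 0, -0.8], [0, 0, 0], 0],
    [[0, 0, -0.8], [0, 0, 0], 0],
    [[0, 0, -0.5], [0, 0, 0], 0]
  ]
}}

```text
time_s: 27.15
position: [0.4873, -0.3269, 0.2229]
orientation: [0.001, 0.999, 0.044, 0.002]
contact_force: [0.2, -0.1, 0.3]
grip_width: 0.999
gripper_force: 0.0
```

```bash
python3 - <<'E'
from h import *
snap('top','top1')
im=cv2.imread('pics/top1.png');cv2.imwrite('pics/top1c.png',cv2.resize(im[120:295,85:385],None,fx=2.66,fy=2.66,interpolation=cv2.INTER_CUBIC))
plan((.50,.0,.21),(.472,.323,.21),(.472,.323,.032),yaw=5)
E
```

```text
t 27.2 pos [ 0.4885 -0.3275  0.2261] yaw 5.04 tilt 0.43 w 1.003
turn units (tool) [ 0.05 -0.07  0.01]
(0.5, 0.0, 0.21) shift units [ 0.8  -6.51  0.32] n>= 8
(0.472, 0.323, 0.21) shift units [ 0.01 -6.48 -0.  ] n>= 8
(0.472, 0.323, 0.032) shift units [ 0.   -0.    3.56] n>= 5
```

View pics/top1c.png

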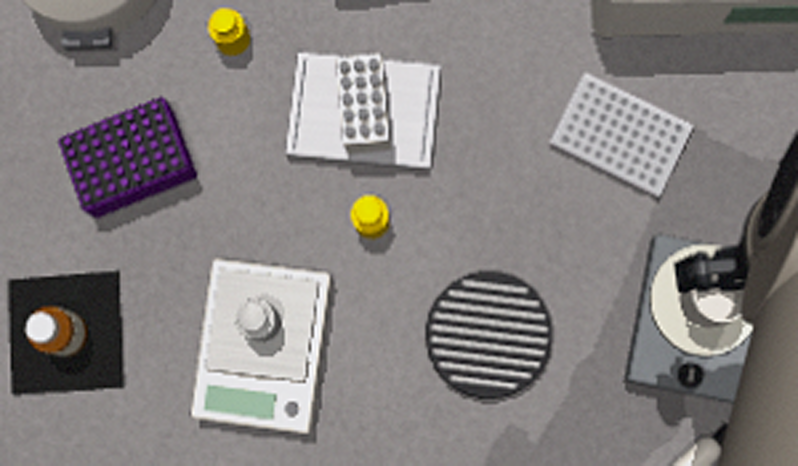

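The top view shows the rack centred on the chill plate, the weight on the pan, and the bottle on the mat with its cap at (42,329). The tray is empty, centred at (489,334).

>>> {"fn": "carry_out", "kwargs": {
  "motion": [
    [[0.1, -0.7, 0], [0, 0, 0], 0],
    [[0.1, -0.85, 0], [0, 0, 0], 0],
    [[0.1, -0.85, 0], [0, 0, 0], 0],
    [[0.1, -0.85, 0], [0, 0, 0], 0],
    [[0.1, -0.85, 0], [0, 0, 0], 0],
    [[0.1, -0.85, 0], [0, 0, 0], 0],
    [[0.1, -0.85, 0], [0, 0, 0], 0],
    [[0.1, -0.85, 0], [0, 0, 0], 0]
  ]
}}

```text
time_s: 28.0
position: [0.497, 0.0098, 0.2196]
orientation: [0.0, 0.999, 0.044, 0.0]
contact_force: [0.2, -0.2, -0.2]
grip_width: 0.994
gripper_force: 0.0
```

>>> {"fn": "carry_out", "kwargs": {
  "motion": [
    [[0, -0.85, 0], [0, 0, 0], 0],
    [[0, -0.85, 0], [0, 0, 0], 0],
    [[0, -0.85, 0], [0, 0, 0], 0],
    [[0, -0.85, 0], [0, 0, 0], 0],
    [[0, -0.85, 0], [0, 0, 0], 0],
    [[0, -0.85, 0], [0, 0, 0], 0],
    [[0, -0.85, 0], [0, 0, 0], 0],
    [[0, -0.3, 0], [0, 0, 0], 0]
  ]
}}

```text
time_s: 28.8
position: [0.4683, 0.3238, 0.2195]
orientation: [-0.001, 0.999, 0.046, 0.0]
contact_force: [0.8, 0.4, 0.7]
grip_width: 1.002
gripper_force: 0.0
```

>>> {"fn": "carry_out", "kwargs": {
  "motion": [
    [[0, 0, 0], [0, 0, 0], 0],
    [[0, 0, 0], [0, 0, 0], 0]
  ]
}}

```text
time_s: 29.0
position: [0.4699, 0.3187, 0.2188]
orientation: [0.0, 0.999, 0.044, 0.0]
contact_force: [0.4, -0.1, 0.4]
grip_width: 0.999
gripper_force: 0.0
```

```bash
python3 -c "
from h import *
plan((.4705,.3233,.20),(.4705,.3233,.031),yaw=7)"
```

```text
t 29.0 pos [0.4699 0.3187 0.2188] yaw 5.04 tilt 0.04 w 0.999
turn units (tool) [ 0.01 -0.   -0.39]
(0.4705, 0.3233, 0.2) shift units [ 0.02 -0.09  0.38] n>= 1
(0.4705, 0.3233, 0.031) shift units [ 0.   -0.    3.38] n>= 4
```

>>> {"fn": "carry_out", "kwargs": {
  "motion": [
    [[0.02, -0.09, 0.4], [0, 0, 0], 0],
    [[0, 0, 0.7], [0, 0, 0], 0],
    [[0, 0, 0.7], [0, 0, 0], 0],
    [[0, 0, 0.7], [0, 0, 0], 0],
    [[0, 0, 0.7], [0, 0, 0], 0],
    [[0, 0, 0.4], [0, 0, 0], 0],
    [[0, 0, 0.16], [0, 0, 0], 0],
    [[0, 0, 0], [0, 0, 0], 0]
  ],
  "newtons": 40
}}

```text
time_s: 29.8
position: [0.4706, 0.3227, 0.0303]
orientation: [0.001, 0.999, 0.043, -0.0]
contact_force: [0.2, 1.0, -0.2]
grip_width: 1.001
gripper_force: 0.0
```

>>> {"fn": "carry_out", "kwargs": {
  "motion": [
    [[0, 0, 0], [0, 0, 0], 255],
    [[0, 0, 0], [0, 0, 0], 255],
    [[0, 0, 0], [0, 0, 0], 255],
    [[0, 0, 0], [0, 0, 0], 255],
    [[0, 0, 0], [0, 0, 0], 255],
    [[0, 0, 0], [0, 0, 0], 255],
    [[0, 0, 0], [0, 0, 0], 255]
  ]
}}

```text
time_s: 30.5
position: [0.471, 0.3243, 0.0318]
orientation: [-0.0, 0.999, 0.044, 0.001]
contact_force: [-0.6, -2.8, 10.2]
grip_width: 0.527
gripper_force: 39.6
```

```bash
python3 -c "
from h import *
plan((.4705,.3233,.18),(.4705,.11,.19),(.4616,-.1095,.19),(.4616,-.1095,.06),yaw=5)"
```

```text
t 30.5 pos [0.471  0.3243 0.0318] yaw 5.03 tilt 0.09 w 0.527
turn units (tool) [-0.   -0.02  0.01]
(0.4705, 0.3233, 0.18) shift units [-0.01  0.02 -2.96] n>= 4
(0.4705, 0.11, 0.19) shift units [-0.37  4.25 -0.2 ] n>= 6
(0.4616, -0.1095, 0.19) shift units [-0.56  4.36  0.  ] n>= 6
(0.4616, -0.1095, 0.06) shift units [ 0.  -0.   2.6] n>= 4
```

>>> {"fn": "carry_out", "kwargs": {
  "motion": [
    [[0, 0, -0.3], [0, 0, 0], 255],
    [[0, 0, -0.6], [0, 0, 0], 255],
    [[0, 0, -0.8], [0, 0, 0], 255],
    [[0, 0, -0.8], [0, 0, 0], 255],
    [[-0.04, 0.3, -0.6], [0, 0, 0], 255],
    [[-0.07, 0.6, -0.1], [0, 0, 0], 255],
    [[-0.08, 0.75, 0], [0, 0, 0], 255],
    [[-0.08, 0.75, 0], [0, 0, 0], 255]
  ]
}}

```text
time_s: 31.3
position: [0.4672, 0.2024, 0.1921]
orientation: [-0.0, 0.999, 0.044, 0.001]
contact_force: [0.6, 0.3, -1.9]
grip_width: 0.523
gripper_force: 41.8
```

>>> {"fn": "carry_out", "kwargs": {
  "motion": [
    [[-0.08, 0.75, 0], [0, 0, 0], 255],
    [[-0.08, 0.75, 0], [0, 0, 0], 255],
    [[-0.08, 0.75, 0], [0, 0, 0], 255],
    [[-0.08, 0.75, 0], [0, 0, 0], 255],
    [[-0.08, 0.75, 0], [0, 0, 0], 255],
    [[-0.08, 0.75, 0], [0, 0, 0], 255],
    [[-0.08, 0.75, 0], [0, 0, 0], 255],
    [[-0.06, 0.5, 0], [0, 0, 0], 255]
  ]
}}

```text
time_s: 32.1
position: [0.4614, -0.0881, 0.1917]
orientation: [0.0, 0.999, 0.043, 0.001]
contact_force: [1.0, 0.9, -1.9]
grip_width: 0.524
gripper_force: 41.8
```

>>> {"fn": "carry_out", "kwargs": {
  "motion": [
    [[-0.05, 0.4, 0], [0, 0, 0], 255],
    [[0, 0, 0], [0, 0, 0], 255],
    [[0, 0, 0], [0, 0, 0], 255]
  ]
}}

```text
time_s: 32.4
position: [0.4611, -0.1058, 0.1914]
orientation: [-0.0, 0.999, 0.044, 0.0]
contact_force: [-1.0, 0.8, -1.8]
grip_width: 0.523
gripper_force: 41.7
```

```bash
python3 -c "
from h import *
plan((.4615,-.1095,.05),yaw=5)"
```

```text
t 32.4 pos [ 0.4611 -0.1058  0.1914] yaw 5.01 tilt 0.05 w 0.523
turn units (tool) [-0.   -0.01  0.  ]
(0.4615, -0.1095, 0.05) shift units [0.   0.07 2.83] n>= 4
```

>>> {"fn": "carry_out", "kwargs": {
  "motion": [
    [[0, 0.07, 0.3], [0, 0, 0], 255],
    [[0, 0, 0.7], [0, 0, 0], 255],
    [[0, 0, 0.7], [0, 0, 0], 255],
    [[0, 0, 0.7], [0, 0, 0], 255],
    [[0, 0, 0.3], [0, 0, 0], 255],
    [[0, 0, 0.1], [0, 0, 0], 255],
    [[0, 0, 0.03], [0, 0, 0], 255],
    [[0, 0, 0], [0, 0, 0], 255]
  ]
}}

```text
time_s: 33.2
position: [0.4621, -0.109, 0.05]
orientation: [0.0, 0.999, 0.044, 0.001]
contact_force: [0.7, -0.7, -1.9]
grip_width: 0.525
gripper_force: 41.6
```

>>> {"fn": "carry_out", "kwargs": {
  "motion": [
    [[0, 0, 0.03], [0, 0, 0], 255],
    [[0, 0, 0.03], [0, 0, 0], 255],
    [[0, 0, 0], [0, 0, 0], 255]
  ]
}}

```text
time_s: 33.5
position: [0.4616, -0.1094, 0.0464]
orientation: [0.0, 0.999, 0.044, 0.0]
contact_force: [-0.3, 1.7, -2.0]
grip_width: 0.528
gripper_force: 41.6
```

>>> {"fn": "carry_out", "kwargs": {
  "motion": [
    [[0, 0, 0.015], [0, 0, 0], 255],
    [[0, 0, 0.01], [0, 0, 0], 255],
    [[0, 0, 0], [0, 0, 0], 255],
    [[0, 0, 0], [0, 0, 0], 255]
  ]
}}

```text
time_s: 33.9
position: [0.4617, -0.1095, 0.0458]
orientation: [0.0, 0.999, 0.044, 0.0]
contact_force: [-6.6, 1.0, 23.5]
grip_width: 0.525
gripper_force: 44.5
```

Release, rise, back off to the middle at a height that clears everything, and check from above.

>>> {"fn": "carry_out", "kwargs": {
  "motion": [
    [[0, 0, -0.01], [0, 0, 0], 255],
    [[0, 0, 0], [0, 0, 0], 0],
    [[0, 0, 0], [0, 0, 0], 0],
    [[0, 0, 0], [0, 0, 0], 0],
    [[0, 0, -0.3], [0, 0, 0], 0],
    [[0, 0, -0.7], [0, 0, 0], 0],
    [[0, 0, -0.9], [0, 0, 0], 0],
    [[0, 0, -0.9], [0, 0, 0], 0]
  ]
}}

```text
time_s: 34.7
position: [0.4609, -0.1092, 0.1867]
orientation: [-0.0, 0.999, 0.044, -0.0]
contact_force: [1.6, 0.3, 0.2]
grip_width: 0.999
gripper_force: 0.0
```

>>> {"fn": "carry_out", "kwargs": {
  "motion": [
    [[0, 0, -0.9], [0, 0, 0], 0],
    [[0, -0.6, -0.9], [0, 0, 0], 0],
    [[0, -0.85, -0.2], [0, 0, 0], 0],
    [[0.1, -0.85, 0], [0, 0, 0], 0],
    [[0.1, -0.85, 0], [0, 0, 0], 0],
    [[0.1, -0.85, 0], [0, 0, 0], 0],
    [[0.1, -0.85, 0], [0, 0, 0], 0],
    [[0.1, -0.85, 0], [0, 0, 0], 0]
  ]
}}

```text
time_s: 35.5
position: [0.4612, 0.1761, 0.282]
orientation: [-0.0, 0.999, 0.044, 0.0]
contact_force: [0.3, -0.7, -0.1]
grip_width: 1.003
gripper_force: 0.0
```

>>> {"fn": "carry_out", "kwargs": {
  "motion": [
    [[0.1, -0.85, 0], [0, 0, 0], 0],
    [[0.1, -0.85, 0], [0, 0, 0], 0],
    [[0, -0.6, 0], [0, 0, 0], 0],
    [[0, 0, 0], [0, 0, 0], 0],
    [[0, 0, 0], [0, 0, 0], 0]
  ]
}}

```text
time_s: 36.0
position: [0.461, 0.2902, 0.2816]
orientation: [0.0, 0.999, 0.045, -0.0]
contact_force: [-0.4, -0.4, 0.9]
grip_width: 1.0
gripper_force: 0.0
```

```bash
python3 - <<'E'
from h import *
snap('top','top2')
im=cv2.imread('pics/top2.png');cv2.imwrite('pics/top2c.png',cv2.resize(im[120:295,85:385],None,fx=2.66,fy=2.66,interpolation=cv2.INTER_CUBIC))
plan()
E
```

```text
t 36.05 pos [0.4613 0.2893 0.2816] yaw 5.04 tilt 0.04 w 0.997
```

View pics/top2c.png

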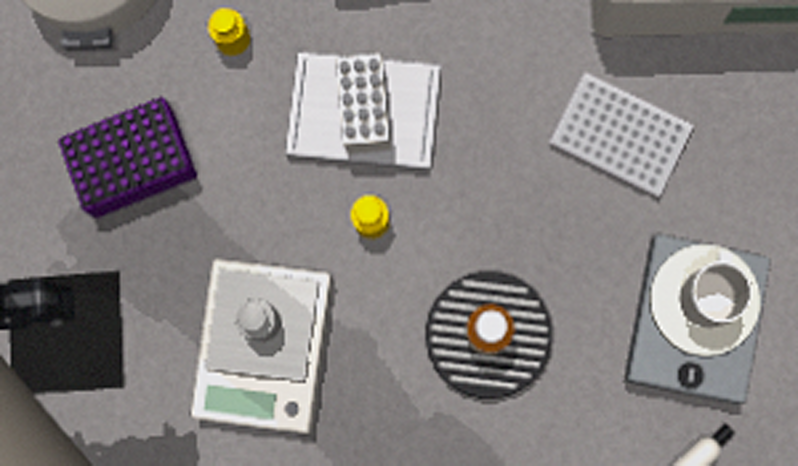

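All four stand on their stations. I'll check the offsets by ray casting.

```bash
python3 - <<'E'
from h import *
f=lambda p:((np.array(p)+.5)/2.66-.5+[85,120])
S=dict(chill=(.6908,.0087),tray=(.4581,-.1111),pan=(.4715,.1127),plate=(.483,-.3254))
for n,s,p,z in [('weight','pan',(257,314),.113),('bottle','tray',(491,325),.108),('beaker','plate',(720.5,292.5),.115),('rack','chill',(364,100),.074)]:
    print(n,((onz('top',f(p),z)[:2]-S[s])*1000).round(1))
E
```

```text
weight [ 4.5 -5.2]
bottle [2.1 0.9]
beaker [-0.5 -0.5]
rack [-2.9 -2.9]
```

```bash
python3 - <<'E'
from h import *
M=viewer.camera_model('wrist');im=snap('wrist','w4')[:,:,::-1]
c=proj('wrist',(.4735,.1127,.09),M);print(c, proj('wrist',(.4733,.1127,.113),M),proj('wrist',(.4733,.1127,.045),M))
x,y=np.clip(c.astype(int)-70,0,None)
cr=im[y:y+160,x:x+160];print(x,y)
cv2.imwrite('pics/w4c.png',cv2.resize(cr,None,fx=3.6,fy=3.6,interpolation=cv2.INTER_CUBIC))
import pickle;pickle.dump(M,open('m4.pkl','wb'))
E
```

```text
[417.74506533 174.28117117] [429.43977162 179.59677453] [398.7025694  166.14947525]
347 104
```

View pics/w4c.png

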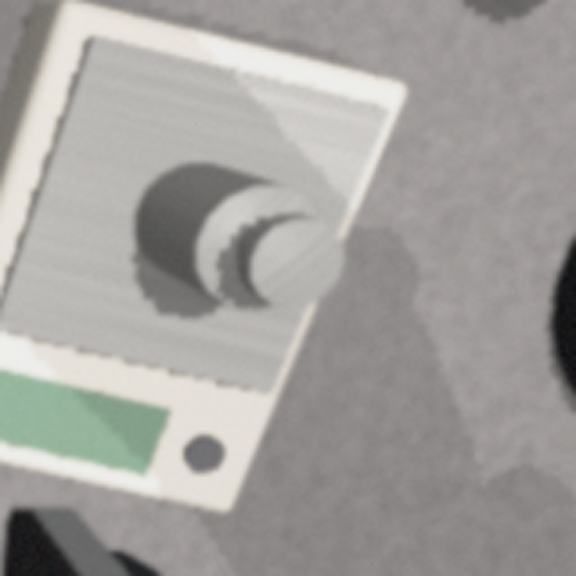

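```bash
python3 - <<'E'
from h import *
import pickle;M=pickle.load(open('m4.pkl','rb'))
f=lambda p:((np.array(p)+.5)/3.6-.5+[347,104])
P=np.mean([onz('wrist',f(p),.045,M) for p in [(88,38),(390,108),(272,390),(2,332)]],0)
print(P,onz('wrist',f((296,260)),.113,M)-P)
print(ticket.sign_off())
E
```

```text
[0.47414295 0.11319038 0.045     ] [0.00280584 0.00097145 0.068     ]
the job is handed in; nothing more can be done
None
```

I moved all four items to their stations, with each measured within about 7 mm of its middle, and handed the job in at about 36 s of robot time.

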